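# Zero the photometer

## Robot

A 7-joint arm with a two-finger parallel gripper is mounted at the origin on the work surface. World frame = base frame: x ahead of the robot, y to its left, z up, the work surface at z = 0. Lengths are in m, angles in rad, forces in N, time in s.
With the tool pointing down it reaches from about 0.35 to 0.9 m from the base axis. Payload 8.1 kg.
Tool frame: the origin (TCP) lies on the centre line of the jaws, within the pads' length; the fingertips stand 17 mm ahead of it and the grasp point (between the pads) lies 2 mm behind it; z points along the fingers, y is the direction in which the jaws open and shut (so a half turn about z gives the same grasp; the last joint's range is limited). The gripper opens to 92 mm and grips with 3 to 60 N. Pads are 19 mm wide; open, the fingers measure 130 mm over their backs; the gripper's body (75 mm by 190 mm) begins 47 mm behind the grasp point.
Start: joints at [1.026, 0.434, 0.025, 1.573, -0.012, 1.134, -0.075], TCP at [0.267, -0.565, 0.244] pointing down, gripper open.
Joint ranges: [-2.62, 2.62], [-0.44, 2.09], [-1.27, 1.32], [0.08, 2.57], [-1.32, 4.46], [0.12, 2], [-2.74, 2.74]. Speed limits (rad/s): [2.22, 2.22, 3.01, 3.01, 3.14, 3.14, 3.14].

## Interface

Orientations are given as a rotation vector (axis times angle).
In Python, from cell import arm, imaging, job gives the robot as it stands.
- The arm moves only by the tool jog_arm, never from a script. Its argument "moves" is a list of rows, each an object with "fingers": the closure, from -1 (fully open) to 1 (shut); "xyz": the shift along the tool's x, y, z in cm, a list of three; "angular": the turn, a rotation vector about the tool's x, y, z in rad, a list of three. In form: [{"fingers": fingers, "xyz": [dx, dy, dz], "angular": [ax, ay, az]}, ...]. A call has 1 to 12 rows; each row is the pose to reach, as a shift and turn from the pose commanded when the call began, along the tool's axes at that moment; what a row does not reach only later rows make up. A row lasts 1/8 s, in which the tool goes at most 62.5 mm and 10.7 degrees, less where a joint would pass 70% of its speed; a pose out of reach is approached as far as the arm can. A call with a gripper value outside its range is refused whole. The fingers move at their own pace and stop on an object; "grip_force" is the grip in N (left out, the last holds). Time passes only in rows, so rows that repeat a pose let the fingers close. It gives the time, the measured TCP pose, the force and the opening at its end, in the units of the state.
- arm.observe(): the state, without advancing time (a new reading comes with each control period).
- imaging.get_image(name): name is "scene" or "top"; returns the picture (480x640x3 uint8, red, green, blue); there is no depth.
- imaging.camera_params(name): a dict with "fx", "fy", "cx", "cy" (pixels), "rvec" (rotation vector, rad) and "tvec" (3), from world to camera coordinates, as OpenCV has them. Camera axes: x right, y down, z forward; pixel columns grow to the right and rows downward; lengths in m; the calibration is good to about 2 mm. A picture is of the moment at which its call begins. camera_params takes no time and is no camera call.
- job.sign_off(): hands the job in, once; it reports no verdict.
The state is a dict: "clock": time; "joints": joint angles; "dq": joint speeds; "joint_efforts": joint torques, N m; "position": TCP position; "ee_rot": TCP orientation; "force": force on the tool from outside, world axes, zero at the start; "ft_torque": the same for the moment, N m; "width": opening from 0.0 (shut) to 1.0 (fully open).
Only numpy, scipy, OpenCV 4.12 (cv2) and the standard library are available. Lean on these libraries where they do the work, as an engineer would, in place of code of your own. Each camera call takes 0.05 s, during which the arm holds its last target. There are 200 camera calls.

## Task

The photometer is to be zeroed on its blank cell. With the fingertips only, push the cell rod fully in and flip the sample lid over until it is fully shut, without slamming it; then press the green key right down and let go. Do not hit the grey keys, do not lift or shift the photometer, and leave the other things on the bench where they are.

Things in the scene. Friction and masses are not known exactly. Their poses are not given: they have to be found in the camera images.
- photometer: white photometer, 6 kg, loose on rubber feet. 360 wide (y), 250 deep (x -120 front to +130 back), deck 105 high, lamp housing 135 high behind x +85. Origin: on the bench under its middle, z up; its front faces its own -x, roughly to the robot. On deck, from the front: black lid on the right (y -85), sloping display on the left (x -50 to +5, y 30 to 150, up to 40 above deck).
- lid (a joint): angle of the black sample lid, rad: 0 fully shut (flat on the deck, at a stop, no catch), 1.57 upright, start 1.25 to 1.75, stop 1.9. Positive lifts the front edge, turning about the photometer's +y. Stiff hinge: the lid stays at any angle; about 2 N at its free edge moves it.
- lid_hinge (a point): point on the lid's hinge line, mid-width, 105 over the bench, 30 behind and 85 right of the photometer's origin. Axes turn with the lid: -x runs from hinge to free edge, z is the outer face's normal, y the hinge axis. Lid: slab 125 long, 116 wide, outer face 24 above its inner face (through this point), blue finger tab 17 longer, 50 wide, at the free edge.
- lid_top_edge (a point): middle of the free edge of the lid on its outer face (125 from the hinge along the lid, 24 off the inner face); same axes as lid_hinge.
- cell_rod (a joint): how far the cell rod is pulled out of the front, in m: 0 is fully in (a hard stop, blank cell in the beam); it starts between 0.014 and 0.030 and stops at 0.034. It slides with about 2.5 N of friction.
- rod_knob (a point): centre of the front face of the red knob on the cell rod. The knob is a cylinder lying along the photometer's x, 22 diameter, 22 long, its axis 62 above the bench; when fully in, its front face is 45 in front of the photometer's front. It is pushed along the photometer's +x.
- zero_key (a joint): travel of the green key in m: 0 is up, 0.004 fully down; it springs back. Fully down takes about 4 N.
- zero_key_top (a point): centre of the top of the green key: 24 x 26, standing 10 above the deck; it is pressed straight down.
- mode_key (a joint): travel of the grey key 53 to the left (photometer's +y) of the green one, 18 x 20, same height; not to be pressed. 0 is up, 0.004 fully down.
- print_key (a joint): travel of the grey key 95 to the left of the green one, 18 x 20, same height; not to be pressed. 0 is up, 0.004 fully down.
- cell_rack: blue block rack of clear measuring cells, 44 x 100 x 46 high, standing loose on the photometer's deck behind its display; leave it alone. Origin: centre of its underside.
- beaker: clear glass beaker, 66 diameter, 85 high, standing in front of the key side of the photometer; leave it alone. Origin: centre of its underside.
- amber_bottle: amber reagent bottle with black cap, 68 diameter, 150 high; leave it alone. Origin: centre of its underside.
- sample_jar: jar with green lid, 72 diameter, 95 high; leave it alone. Origin: centre of its underside.
- wash_bottle: white wash bottle with red spout, 64 diameter, 170 high; leave it alone. Origin: centre of its underside.
- mortar: white mortar with its pestle, 96 diameter, 115 high; leave it alone. Origin: centre of its underside.

How it is judged:
By the outcome, as a careful person would: the job done as asked, in the order asked, and still so for the second after the job is handed in, with the robot touching nothing.
It also fails if it takes over 56 s, if anything falls off the work surface, if the arm or the gripper's body presses on something with over 40 N, if the wrist force passes 120 N, or if a joint passes its speed limit or range.

## Working session

There is one attempt and no reset: what is moved stays moved. The work goes in short steps, Python scripts to look and compute and a tool call to move; the robot and the scene stay as the last step left them, time stands still between calls to the robot, and variables do not carry over. Pictures are saved under pics/ and viewed, about 8 in all and at most 12, crops included, and the job is handed in when it is done.

Besides the shell and the picture viewer there is one more tool, called after "Emit:" as a command line: name --argument value ..., lists and objects as JSON in quotes. jog_arm: Moves the arm, as the interface text tells. Its arguments: {"type":"object","properties":{"moves":{"type":"array"},"grip_force":{"type":"number"}},"required":["moves"]}

```bash
mkdir -p pics; ls; python3 - <<'E'
from cell import arm, imaging, job
import cv2
for n in("scene","top"):
    cv2.imwrite(f"pics/{n}0.png",imaging.get_image(n)[:,:,::-1]); print(n,imaging.camera_params(n))
print(arm.observe())
E
```

```text
pics
scene {'fx': 438.13272988788435, 'fy': 438.13272988788435, 'cx': 322.2117002745499, 'cy': 240.29685130597204, 'rvec': array([ 1.41234443,  2.30638014, -0.79300541]), 'tvec': array([ 0.25017086, -0.33830435,  1.5416076 ])}
top {'fx': 555.875762138923, 'fy': 555.875762138923, 'cx': 324.66786879828396, 'cy': 247.31207599740137, 'rvec': array([ 2.2114078 , -2.14872681,  0.09206575]), 'tvec': array([-0.00565004,  0.55551971,  1.58777721])}
{'clock': 0.1, 'joints': array([ 1.02639338,  0.43514381,  0.02498042,  1.57398077, -0.01156955,
        1.13396007, -0.07511024]), 'dq': array([-3.89891607e-04, -8.04475088e-05, -1.92307326e-04, -2.37269416e-03,
        1.21053233e-03,  3.52054797e-04,  1.61949321e-03]), 'joint_efforts': array([ 2.66288698e-03, -6.69121242e+01,  9.88070816e-01, -3.15143752e+01,
       -6.04524300e-02,  3.74777452e-02,  4.55322299e-05]), 'position': array([ 0.26700062, -0.56464724,  0.2430392 ]), 'ee_rot': array([-3.06403606e+00, -6.87961875e-01,  6.96225546e-04]), 'force': array([ 0.7784474 ,  0.78489088, -0.2611028 ]), 'ft_torque': array([-0.00714348,  0.0235572 ,  0.03308645]), 'width': 0.9975153133537376}
```

View pics/scene0.png

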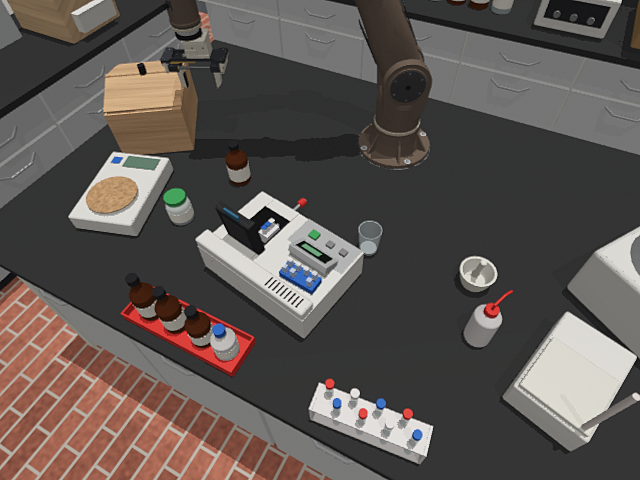

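View pics/top0.png

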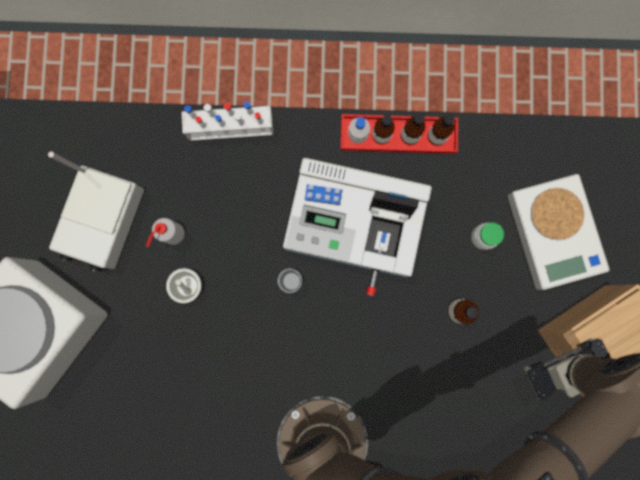

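The scene camera shows the photometer at about (285,260), with the lid near upright, the knob at (302,202) and the beaker at (370,238). In the top view the photometer is at about (357,218), the red knob at (371,291), the green key at (334,244) and the beaker at (290,281). I'll take enlarged crops to get accurate pixels.

```bash
python3 - <<'E'
import cv2
a=cv2.imread("pics/top0.png")[152:302,270:450]; cv2.imwrite("pics/topc.png",cv2.resize(a,None,fx=4,fy=4,interpolation=cv2.INTER_CUBIC))
a=cv2.imread("pics/scene0.png")[185:335,190:390]; cv2.imwrite("pics/scenec.png",cv2.resize(a,None,fx=4,fy=4,interpolation=cv2.INTER_CUBIC))
E
```

```text
(no output)
```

View pics/topc.png

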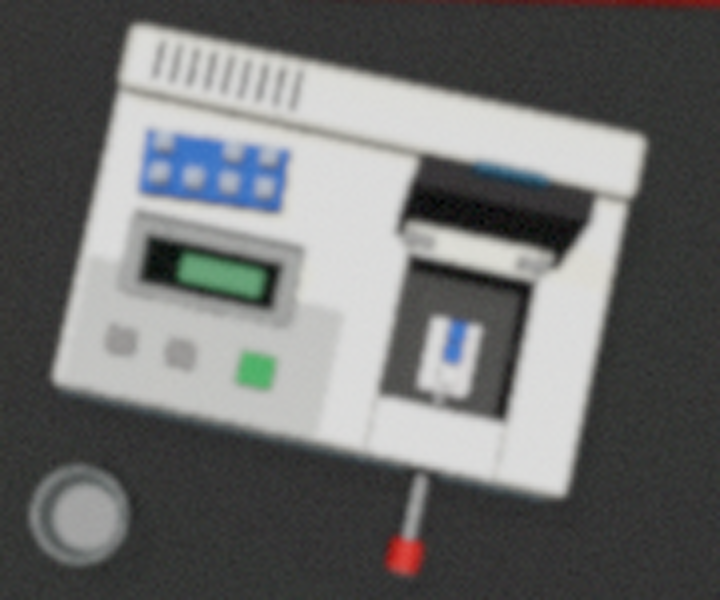

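View pics/scenec.png

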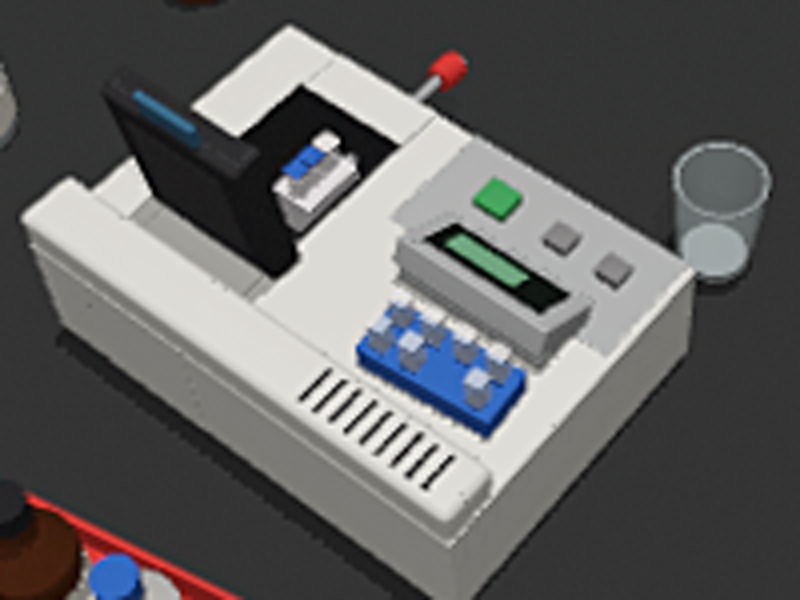

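The crops show the deck corners, keys, knob and lid edges clearly. In the top crop the green key is at (256,370) and the knob at (405,555). In the scene crop the green key is at (498,197), the knob at (448,68) and the lid's top edge runs from (105,80) to (235,178). Next I'll fit the pose.

```bash
cat >fit.py <<'E'
import numpy as np, cv2
from scipy.optimize import least_squares
from cell import imaging
P={n:imaging.camera_params(n) for n in("top","scene")}
off={"top":(270,152),"scene":(190,185)}
def proj(n,X):
    c=P[n];K=np.array([[c['fx'],0,c['cx']],[0,c['fy'],c['cy']],[0,0,1]])
    return cv2.projectPoints(np.array([X],float),c['rvec'],c['tvec'],K,None)[0].ravel()
def world(p,X):
    c,s=np.cos(p[2]),np.sin(p[2]); X=np.array(X)
    return np.array([p[0]+c*X[0]-s*X[1],p[1]+s*X[0]+c*X[1],X[2]])
def lid(th,d,y,h): return [.03-d*np.cos(th)+h*np.sin(th),-.085+y,.105+d*np.sin(th)+h*np.cos(th)]
def obs(p):  # p: x,y,yaw,keyx,keyy,rodout,knoby,lid
    k=lambda i:[p[3],p[4]+i,.115]
    kn=[-.12-.045-p[5]+.011,p[6],.062]
    return [("top",[-.12,-.18,.105],(568,496)),("top",[-.12,.18,.105],(53,383)),("top",[.13,.18,.135],(138,24)),("top",[.13,-.18,.135],(645,135)),
    ("scene",[-.12,-.18,.105],(290,27)),("scene",[-.12,.18,.105],(692,272)),("scene",[.13,-.18,.135],(25,215)),
    ("top",k(0),(256,370)),("top",k(.053),(180,353)),("top",k(.095),(121,340)),("scene",k(0),(498,195)),("scene",k(.053),(562,235)),("scene",k(.095),(614,267)),
    ("top",[kn[0],kn[1],.067],(405,556)),("scene",kn,(448,69)),
    ("scene",lid(p[7],.125,-.058,.024),(106,80)),("scene",lid(p[7],.125,.058,.024),(236,180)),("scene",lid(p[7],.125,.058,0),(258,152)),("scene",lid(p[7],.125,-.058,0),(123,68))]
def res(p): 
    return np.concatenate([(proj(n,world(p,X))-((np.array(q)+.5)/4-.5+off[n])) for n,X,q in obs(p)])
if __name__=="__main__":
    r=least_squares(res,[.6,-.1,0,-.09,.03,.02,-.06,1.5],loss='soft_l1')
    p=r.x; np.save("p.npy",p); print(p.round(4)); print(res(p).reshape(-1,2).round(1).tolist())
    kx=-.165-p[5]
    print("knob face",world(p,[kx,p[6],.062]),"in",world(p,[-.165,p[6],.062]),"key",world(p,[p[3],p[4],.115]))
    print("lid edge",world(p,lid(p[7],.125,0,.024)), "hinge",world(p,[.03,-.085,.105]))
    def back(n,u,v,z):
        c=P[n];R=cv2.Rodrigues(c['rvec'])[0];C=-R.T@c['tvec'];d=R.T@np.array([(u-c['cx'])/c['fx'],(v-c['cy'])/c['fy'],1]);return C+d*(z-C[2])/d[2]
    print("beaker",back("top",290,281,.05),"amber",back("top",463,312,.12),"jar",back("top",489,235,.08))
E
python3 fit.py
```

```text
[ 0.63   -0.0749 -0.1911 -0.0825  0.0454  0.0295 -0.0853  1.6929]
[[-0.4, -0.1], [0.2, -0.4], [-1.3, -0.6], [1.0, 0.1], [-0.0, -1.0], [1.7, -0.7], [-1.6, -0.2], [0.3, -0.1], [0.4, -0.1], [0.2, -0.1], [0.3, 0.2], [0.2, -0.0], [0.3, -0.0], [0.5, 0.1], [0.4, 0.4], [-2.0, 2.4], [-0.3, -0.1], [1.1, -0.1], [0.6, -1.2]]
knob face [ 0.42286405 -0.12171148  0.062     ] in [ 0.45178911 -0.12730594  0.062     ] key [ 0.5575611 -0.0146678  0.115    ]
lid edge [ 0.6816309  -0.17145895  0.22614684] hinge [ 0.6432972  -0.16404474  0.105     ]
beaker [0.45462413 0.10580669 0.05      ] amber [ 0.38313044 -0.36774414  0.12      ] jar [ 0.59863904 -0.44894924  0.08      ]
```

```bash
cat >h.py <<'E'
import numpy as np
from scipy.spatial.transform import Rotation as R
from cell import arm
from fit import world,lid
p=np.load("p.npy")
def go(Xw,yaw=None):
    "shift (cm, tool axes) and turn from now to TCP Xw (world), pointing down with tool x at heading yaw"
    s=arm.observe(); R0=R.from_rotvec(s["ee_rot"]); yaw=p[2] if yaw is None else yaw
    T=R.from_euler("z",yaw)*R.from_rotvec([np.pi,0,0])
    print("to",np.round(Xw,4),"xyz cm",(R0.inv().apply(np.array(Xw)-s["position"])*100).round(2),"ang",(R0.inv()*T).as_rotvec().round(3))
def st():
    s=arm.observe(); c,n=np.cos(p[2]),np.sin(p[2]); d=s["position"]-[p[0],p[1],0]
    f=s["force"]; print("t",s["clock"],"inst-frame TCP",np.round([c*d[0]+n*d[1],-n*d[0]+c*d[1],d[2]],4),"F inst",np.round([c*f[0]+n*f[1],-n*f[0]+c*f[1],f[2]],2),"w",s["width"])
E
python3 - <<'E'
from h import *
st(); k=-.165-p[5]
go(world(p,[k-.024,p[6],.244]))
E
```

```text
t 0.1 inst-frame TCP [-0.2634 -0.5498  0.243 ] F inst [ 0.62  0.92 -0.26] w 0.9975153133537376
to [ 0.3993 -0.1172  0.244 ] xyz cm [ 31.09 -34.8   -0.05] ang [-0.001  0.001  0.633]
```

Emit:
jog_arm --moves '[{"fingers": 1,"xyz": [31.1,-34.8,0],"angular": [0,0,0.633]},{"fingers": 1,"xyz": [31.1,-34.8,0],"angular": [0,0,0.633]},{"fingers": 1,"xyz": [31.1,-34.8,0],"angular": [0,0,0.633]},{"fingers": 1,"xyz": [31.1,-34.8,0],"angular": [0,0,0.633]},{"fingers": 1,"xyz": [31.1,-34.8,0],"angular": [0,0,0.633]},{"fingers": 1,"xyz": [31.1,-34.8,0],"angular": [0,0,0.633]},{"fingers": 1,"xyz": [31.1,-34.8,0],"angular": [0,0,0.633]},{"fingers": 1,"xyz": [31.1,-34.8,0],"angular": [0,0,0.633]},{"fingers": 1,"xyz": [31.1,-34.8,0],"angular": [0,0,0.633]},{"fingers": 1,"xyz": [31.1,-34.8,0],"angular": [0,0,0.633]},{"fingers": 1,"xyz": [31.1,-34.8,0],"angular": [0,0,0.633]}]'

```text
clock: 1.48
position: [0.3992, -0.1186, 0.2436]
ee_rot: [3.127, -0.303, -0.001]
force: [-0.3, -0.9, 0.4]
width: 0.004
```

```bash
python3 - <<'E'
from h import *
st(); k=-.165-p[5]
go(world(p,[k-.024,p[6],.065]))
E
```

```text
t 1.475 inst-frame TCP [-0.2183 -0.0868  0.2436] F inst [-0.13 -0.93  0.44] w 0.003913813530904612
to [ 0.3993 -0.1172  0.065 ] xyz cm [-1.000e-02 -1.500e-01  1.786e+01] ang [ 0.     0.    -0.002]
```

Emit:
jog_arm --moves '[{"fingers": 1,"xyz": [0,0,5],"angular": [0,0,0]},{"fingers": 1,"xyz": [0,-0.15,10],"angular": [0,0,0]},{"fingers": 1,"xyz": [0,-0.15,15],"angular": [0,0,0]},{"fingers": 1,"xyz": [0,-0.15,17.8],"angular": [0,0,0]},{"fingers": 1,"xyz": [0,-0.15,17.8],"angular": [0,0,0]},{"fingers": 1,"xyz": [0,-0.15,17.8],"angular": [0,0,0]}]'

```text
clock: 2.22
position: [0.4004, -0.1166, 0.0666]
ee_rot: [3.127, -0.302, 0.001]
force: [-0.0, -0.6, 0.5]
width: 0.006
```

```bash
python3 - <<'E'
from h import *
from cell import imaging
import cv2
st()
a=imaging.get_image("scene")[:,:,::-1][165:315,190:390]; b=imaging.get_image("top")[:,:,::-1][190:340,290:490]
cv2.imwrite("pics/k1.png",cv2.resize(cv2.vconcat([a,b]),None,fx=2,fy=2,interpolation=cv2.INTER_CUBIC))
E
```

```text
t 2.225 inst-frame TCP [-0.2175 -0.0846  0.0666] F inst [ 0.08 -0.56  0.5 ] w 0.005517175736078943
```

View pics/k1.png

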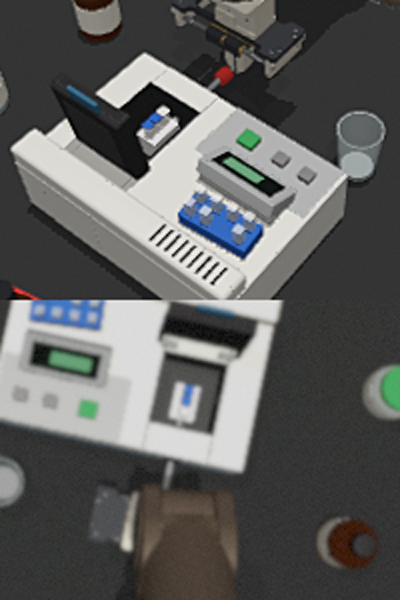

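The fingertips stand just in front of the red knob, seen at (222,75) in the upper half, and nothing else is close. Now I push along tool x.

Emit:
jog_arm --moves '[{"fingers": 1,"xyz": [0.6,0,0],"angular": [0,0,0]},{"fingers": 1,"xyz": [1.0,0,0],"angular": [0,0,0]},{"fingers": 1,"xyz": [1.3,0,0],"angular": [0,0,0]},{"fingers": 1,"xyz": [1.6,0,0],"angular": [0,0,0]},{"fingers": 1,"xyz": [1.9,0,0],"angular": [0,0,0]},{"fingers": 1,"xyz": [2.2,0,0],"angular": [0,0,0]}]'

```text
clock: 3.08
position: [0.4212, -0.1201, 0.0656]
ee_rot: [-3.127, 0.3, 0.002]
force: [-2.9, -0.1, 1.7]
width: 0.005
```

Emit:
jog_arm --moves '[{"fingers": 1,"xyz": [0.3,0,0],"angular": [0,0,0]},{"fingers": 1,"xyz": [0.6,0,0],"angular": [0,0,0]},{"fingers": 1,"xyz": [0.9,0,0],"angular": [0,0,0]},{"fingers": 1,"xyz": [1.2,0,0],"angular": [0,0,0]},{"fingers": 1,"xyz": [1.5,0,0],"angular": [0,0,0]}]'

```text
clock: 3.7
position: [0.4363, -0.1231, 0.0657]
ee_rot: [3.127, -0.3, -0.0]
force: [-2.9, 0.9, -0.6]
width: 0.007
```

```bash
python3 -c "
from h import *
st()"
```

```text
t 3.7 inst-frame TCP [-0.181  -0.0841  0.0657] F inst [-3.03  0.31 -0.62] w 0.006583298872298154
```

Emit:
jog_arm --moves '[{"fingers": 1,"xyz": [0.15,0,0],"angular": [0,0,0]},{"fingers": 1,"xyz": [0.3,0,0],"angular": [0,0,0]},{"fingers": 1,"xyz": [0.45,0,0],"angular": [0,0,0]}]'

```text
clock: 4.08
position: [0.4406, -0.1239, 0.0657]
ee_rot: [3.127, -0.3, -0.0]
force: [-2.8, 0.3, -0.8]
width: 0.001
```

Emit:
jog_arm --moves '[{"fingers": 1,"xyz": [0.1,0,0],"angular": [0,0,0]},{"fingers": 1,"xyz": [0.2,0,0],"angular": [0,0,0]}]'

```text
clock: 4.32
position: [0.4425, -0.1243, 0.0657]
ee_rot: [3.127, -0.3, -0.0]
force: [-5.2, 0.7, -1.4]
width: 0.006
```

Emit:
jog_arm --moves '[{"fingers": 1,"xyz": [0.05,0,0],"angular": [0,0,0]},{"fingers": 1,"xyz": [0.1,0,0],"angular": [0,0,0]},{"fingers": 1,"xyz": [0.1,0,0],"angular": [0,0,0]}]'

```text
clock: 4.7
position: [0.4425, -0.1243, 0.0656]
ee_rot: [-3.127, 0.3, 0.003]
force: [-6.0, 0.7, 2.3]
width: 0.002
```

```bash
python3 -c "
from h import *
st()"
```

```text
t 4.7 inst-frame TCP [-0.1747 -0.0841  0.0656] F inst [-6.07 -0.47  2.32] w 0.0015616086606781187
```

It's at the hard stop: no further travel, and the position matches the prediction. One firmer nudge, then back off.

Emit:
jog_arm --moves '[{"fingers": 1,"xyz": [0.1,0,0],"angular": [0,0,0]},{"fingers": 1,"xyz": [0.15,0,0],"angular": [0,0,0]}]'

```text
clock: 4.95
position: [0.4426, -0.1243, 0.0654]
ee_rot: [-3.127, 0.3, 0.007]
force: [-11.3, 2.4, 6.8]
width: 0.007
```

Emit:
jog_arm --moves '[{"fingers": 1,"xyz": [-1,0,0],"angular": [0,0,0]},{"fingers": 1,"xyz": [-3,0,0],"angular": [0,0,0]},{"fingers": 1,"xyz": [-4,0,-2],"angular": [0,0,0]},{"fingers": 1,"xyz": [-4,0,-8],"angular": [0,0,0]},{"fingers": 1,"xyz": [-4,0,-14],"angular": [0,0,0]},{"fingers": 1,"xyz": [-4,0,-20],"angular": [0,0,0]},{"fingers": 1,"xyz": [-4,0,-25],"angular": [0,0,0]},{"fingers": 1,"xyz": [-4,0,-25],"angular": [0,0,0]}]'

```text
clock: 5.95
position: [0.4084, -0.1175, 0.3201]
ee_rot: [3.126, -0.3, 0.016]
force: [-0.7, 0.2, -0.6]
width: 0.007
```

```bash
python3 - <<'E'
from h import *
from cell import imaging
import cv2
st()
a=imaging.get_image("scene")[:,:,::-1][165:315,190:390]; b=imaging.get_image("top")[:,:,::-1][152:302,270:450]
cv2.imwrite("pics/k2.png",cv2.hconcat([cv2.resize(a,(440,330),interpolation=cv2.INTER_CUBIC),cv2.resize(b,(360,300),interpolation=cv2.INTER_CUBIC).__class__(0) if 0 else cv2.copyMakeBorder(cv2.resize(b,(360,300),interpolation=cv2.INTER_CUBIC),0,30,0,0,cv2.BORDER_CONSTANT)]))
# lid start: TCP behind lid
for X in ([.03,-.085,.32],[.12,-.085,.32],[.11,-.085,.213]): go(world(p,X))
E
```

```text
t 5.95 inst-frame TCP [-0.2095 -0.0839  0.3201] F inst [-0.73  0.09 -0.62] w 0.006855671905405756
to [ 0.6433 -0.164   0.32  ] xyz cm [24.17  0.09 -0.31] ang [ 0.    -0.003 -0.   ]
to [ 0.7317 -0.1811  0.32  ] xyz cm [33.17  0.09 -0.29] ang [ 0.    -0.003 -0.   ]
to [ 0.7218 -0.1792  0.213 ] xyz cm [32.14  0.08 10.41] ang [ 0.    -0.003 -0.   ]
```

View pics/k2.png

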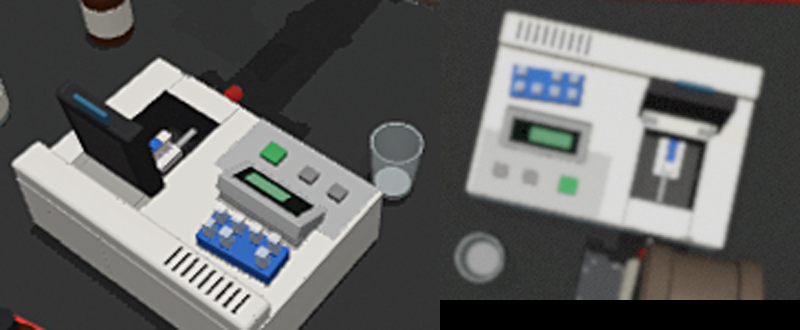

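The knob is now short against the front, at (232,95) in the left half. The body has not visibly moved. Next I go over the lid and down behind it.

Emit:
jog_arm --moves '[{"fingers": 1,"xyz": [6,0,-0.3],"angular": [0,0,0]},{"fingers": 1,"xyz": [12,0,-0.3],"angular": [0,0,0]},{"fingers": 1,"xyz": [18,0,-0.3],"angular": [0,0,0]},{"fingers": 1,"xyz": [24,0,-0.3],"angular": [0,0,0]},{"fingers": 1,"xyz": [30,0.1,-0.3],"angular": [0,0,0]},{"fingers": 1,"xyz": [33,0.1,-0.3],"angular": [0,0,0]},{"fingers": 1,"xyz": [33,0.1,-0.3],"angular": [0,0,0]},{"fingers": 1,"xyz": [33,0.1,4],"angular": [0,0,0]},{"fingers": 1,"xyz": [32.6,0.1,8],"angular": [0,0,0]},{"fingers": 1,"xyz": [32.2,0.1,10.4],"angular": [0,0,0]},{"fingers": 1,"xyz": [32.2,0.1,10.4],"angular": [0,0,0]}]'

```text
clock: 7.42
position: [0.7193, -0.179, 0.209]
ee_rot: [-3.127, 0.3, 0.008]
force: [-0.2, 0.0, 0.0]
width: 0.005
```

```bash
python3 - <<'E'
from h import *
from cell import imaging
import cv2
st()
a=imaging.get_image("scene")[:,:,::-1][165:315,190:390]
cv2.imwrite("pics/k3.png",cv2.resize(a,(640,480),interpolation=cv2.INTER_CUBIC))
# corner path: tip front-lower corner at d along the lid
x0,z0=.11,.213
for th in (1.57,1.4,1.2,1.0,.8,.6,.4,.3,.2,.1,0.05,0):
    X=lid(th,.1,0,.024); tx,tz=X[0]+.0095,X[2]+.017; print(th,"TCP inst",round(tx,4),round(tz,4))
E
```

```text
t 7.425 inst-frame TCP [ 0.1074 -0.0852  0.209 ] F inst [-0.17 -0.03  0.02] w 0.004939004073966486
1.57 TCP inst 0.0634 0.222
1.4 TCP inst 0.0462 0.2246
1.2 TCP inst 0.0256 0.2239
1.0 TCP inst 0.0057 0.2191
0.8 TCP inst -0.013 0.2105
0.6 TCP inst -0.0295 0.1983
0.4 TCP inst -0.0433 0.183
0.3 TCP inst -0.0489 0.1745
0.2 TCP inst -0.0537 0.1654
0.1 TCP inst -0.0576 0.1559
0.05 TCP inst -0.0592 0.151
0 TCP inst -0.0605 0.146
```

View pics/k3.png

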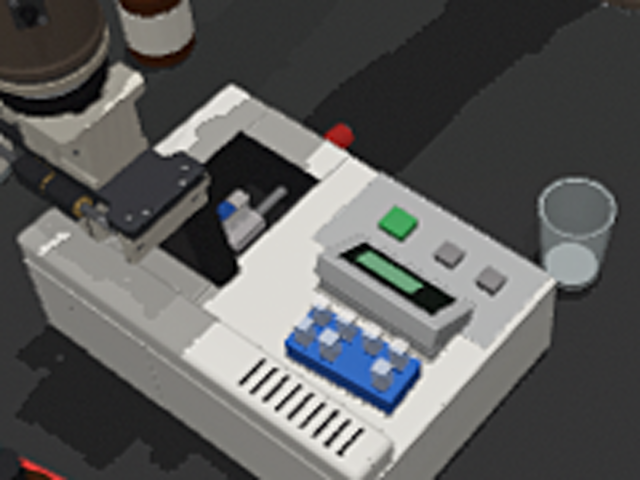

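The fingers are behind the lid and clear of the lamp housing. Now I sweep forward along the lid's arc.

Emit:
jog_arm --moves '[{"fingers": 1,"xyz": [-1.2,0,-0.6],"angular": [0,0,0]},{"fingers": 1,"xyz": [-2.2,0,-1.2],"angular": [0,0,0]},{"fingers": 1,"xyz": [-3.0,0,-1.3],"angular": [0,0,0]},{"fingers": 1,"xyz": [-3.7,0,-1.3],"angular": [0,0,0]},{"fingers": 1,"xyz": [-4.4,0,-1.3],"angular": [0,0,0]},{"fingers": 1,"xyz": [-5.2,0,-1.45],"angular": [0,0,0]},{"fingers": 1,"xyz": [-6.1,0,-1.55],"angular": [0,0,0]},{"fingers": 1,"xyz": [-7.1,0,-1.6],"angular": [0,0,0]},{"fingers": 1,"xyz": [-8.2,0,-1.5],"angular": [0,0,0]}]'

```text
clock: 8.6
position: [0.6403, -0.1636, 0.2265]
ee_rot: [3.127, -0.3, -0.001]
force: [1.5, -0.4, 0.2]
width: 0.005
```

```bash
python3 -c "
from h import *
st()"
```

```text
t 8.6 inst-frame TCP [ 0.027  -0.0851  0.2265] F inst [ 1.57 -0.05  0.16] w 0.004633901171611444
```

Emit:
jog_arm --moves '[{"fingers": 1,"xyz": [-1.1,0,0.4],"angular": [0,0,0]},{"fingers": 1,"xyz": [-2.1,0,0.75],"angular": [0,0,0]},{"fingers": 1,"xyz": [-3.1,0,1.15],"angular": [0,0,0]},{"fingers": 1,"xyz": [-4.0,0,1.6],"angular": [0,0,0]},{"fingers": 1,"xyz": [-4.85,0,2.2],"angular": [0,0,0]},{"fingers": 1,"xyz": [-5.65,0,2.8],"angular": [0,0,0]},{"fingers": 1,"xyz": [-6.35,0,3.5],"angular": [0,0,0]}]'

```text
clock: 9.48
position: [0.5784, -0.1515, 0.1912]
ee_rot: [-3.127, 0.3, 0.0]
force: [1.4, -0.4, 0.5]
width: 0.007
```

```bash
python3 -c "
from h import *
st()"
```

```text
t 9.475 inst-frame TCP [-0.0361 -0.0851  0.1912] F inst [ 1.41 -0.15  0.49] w 0.007116569597886489
```

Emit:
jog_arm --moves '[{"fingers": 1,"xyz": [-0.4,0,0.4],"angular": [0,0,0]},{"fingers": 1,"xyz": [-0.7,0,0.8],"angular": [0,0,0]},{"fingers": 1,"xyz": [-1.0,0,1.25],"angular": [0,0,0]},{"fingers": 1,"xyz": [-1.3,0,1.65],"angular": [0,0,0]},{"fingers": 1,"xyz": [-1.5,0,2.1],"angular": [0,0,0]},{"fingers": 1,"xyz": [-1.75,0,2.6],"angular": [0,0,0]},{"fingers": 1,"xyz": [-1.95,0,3.0],"angular": [0,0,0]},{"fingers": 1,"xyz": [-2.1,0,3.3],"angular": [0,0,0]},{"fingers": 1,"xyz": [-2.2,0,3.6],"angular": [0,0,0]},{"fingers": 1,"xyz": [-2.2,0,3.8],"angular": [0,0,0]}]'

```text
clock: 10.72
position: [0.557, -0.1474, 0.1535]
ee_rot: [-3.127, 0.3, 0.001]
force: [-1.8, 0.1, 1.7]
width: 0.007
```

```bash
python3 -c "
from h import *
st()"
```

```text
t 10.725 inst-frame TCP [-0.0579 -0.0851  0.1535] F inst [-1.73 -0.28  1.72] w 0.007193092983145844
```

Near shut (about 0.07 rad). I lower straight down slowly.

Emit:
jog_arm --moves '[{"fingers": 1,"xyz": [0,0,0.15],"angular": [0,0,0]},{"fingers": 1,"xyz": [0,0,0.3],"angular": [0,0,0]},{"fingers": 1,"xyz": [0,0,0.45],"angular": [0,0,0]},{"fingers": 1,"xyz": [0,0,0.6],"angular": [0,0,0]},{"fingers": 1,"xyz": [0,0,0.7],"angular": [0,0,0]}]'

```text
clock: 11.35
position: [0.5572, -0.1475, 0.1466]
ee_rot: [3.127, -0.3, -0.0]
force: [-0.6, -1.0, 1.7]
width: 0.005
```

Emit:
jog_arm --moves '[{"fingers": 1,"xyz": [0,0,0.07],"angular": [0,0,0]},{"fingers": 1,"xyz": [0,0,0.14],"angular": [0,0,0]},{"fingers": 1,"xyz": [0,0,0.14],"angular": [0,0,0]}]'

```text
clock: 11.72
position: [0.5572, -0.1475, 0.1462]
ee_rot: [3.127, -0.3, 0.001]
force: [-3.9, 0.3, 10.9]
width: 0.0
```

Emit:
jog_arm --moves '[{"fingers": 1,"xyz": [0,0,-0.5],"angular": [0,0,0]},{"fingers": 1,"xyz": [0,0,-3],"angular": [0,0,0]},{"fingers": 1,"xyz": [0,0,-6],"angular": [0,0,0]},{"fingers": 1,"xyz": [0,0,-9],"angular": [0,0,0]},{"fingers": 1,"xyz": [0,0,-9],"angular": [0,0,0]}]'

```text
clock: 12.35
position: [0.5588, -0.1477, 0.2378]
ee_rot: [3.127, -0.3, 0.008]
force: [0.8, -0.2, -0.4]
width: 0.006
```

```bash
python3 - <<'E'
from h import *
from cell import imaging
import cv2
st()
a=imaging.get_image("scene")[:,:,::-1][185:335,190:390]
cv2.imwrite("pics/k4.png",cv2.resize(a,None,fx=4,fy=4,interpolation=cv2.INTER_CUBIC))
go(world(p,[p[3],p[4],.236])); go(world(p,[p[3],p[4],.140]))
E
```

```text
t 12.35 inst-frame TCP [-0.056  -0.085   0.2378] F inst [ 0.85 -0.06 -0.37] w 0.006306561669573082
to [ 0.5576 -0.0147  0.236 ] xyz cm [ -2.56 -13.04   0.02] ang [ 0.    -0.002 -0.   ]
to [ 0.5576 -0.0147  0.14  ] xyz cm [ -2.59 -13.04   9.62] ang [ 0.    -0.002 -0.   ]
```

View pics/k4.png

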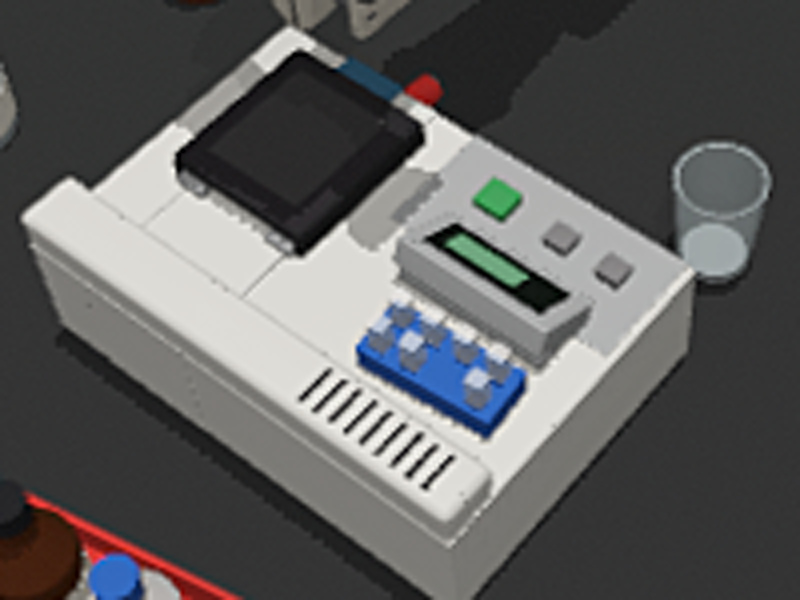

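The lid lies flat on the deck and the knob is in. The keys and corners are at the same pixels as before: green (498,197), front corner (290,27). Now the green key.

Emit:
jog_arm --moves '[{"fingers": 1,"xyz": [-1,-4,0],"angular": [0,0,0]},{"fingers": 1,"xyz": [-2,-9,0],"angular": [0,0,0]},{"fingers": 1,"xyz": [-2.6,-13.05,0],"angular": [0,0,0]},{"fingers": 1,"xyz": [-2.6,-13.05,1],"angular": [0,0,0]},{"fingers": 1,"xyz": [-2.6,-13.05,5],"angular": [0,0,0]},{"fingers": 1,"xyz": [-2.6,-13.05,9],"angular": [0,0,0]},{"fingers": 1,"xyz": [-2.6,-13.05,9.6],"angular": [0,0,0]},{"fingers": 1,"xyz": [-2.6,-13.05,9.6],"angular": [0,0,0]}]'

```text
clock: 13.4
position: [0.5565, -0.015, 0.1394]
ee_rot: [3.127, -0.301, -0.001]
force: [0.1, 0.5, 1.0]
width: 0.008
```

```bash
python3 - <<'E'
from h import *
from cell import imaging
import cv2
st(); go(world(p,[p[3],p[4],.132]))
a=imaging.get_image("scene")[:,:,::-1][165:315,190:390]; b=imaging.get_image("top")[:,:,::-1][152:302,270:450]
cv2.imwrite("pics/k5.png",cv2.resize(a,(800,600),interpolation=cv2.INTER_CUBIC))
E
```

```text
t 13.4 inst-frame TCP [-0.0835  0.0449  0.1394] F inst [-0.    0.54  0.95] w 0.007641615605085451
to [ 0.5576 -0.0147  0.132 ] xyz cm [ 0.09 -0.05  0.74] ang [ 0.     0.001 -0.001]
```

View pics/k5.png

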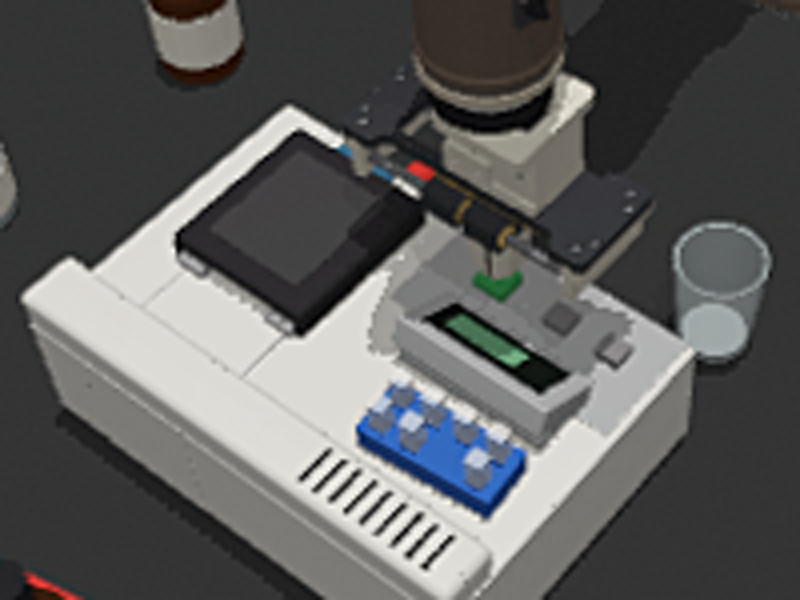

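The fingertips are centred over the green key at (497,280), with the grey keys clear. I press.

Emit:
jog_arm --moves '[{"fingers": 1,"xyz": [0.1,0,0.3],"angular": [0,0,0]},{"fingers": 1,"xyz": [0.1,0,0.6],"angular": [0,0,0]},{"fingers": 1,"xyz": [0.1,0,0.8],"angular": [0,0,0]},{"fingers": 1,"xyz": [0.1,0,0.9],"angular": [0,0,0]},{"fingers": 1,"xyz": [0.1,0,1.0],"angular": [0,0,0]}]'

```text
clock: 14.12
position: [0.5577, -0.0146, 0.1295]
ee_rot: [3.127, -0.3, 0.001]
force: [-0.1, -0.9, 3.4]
width: 0.007
```

Emit:
jog_arm --moves '[{"fingers": 1,"xyz": [0,0,0.1],"angular": [0,0,0]},{"fingers": 1,"xyz": [0,0,0.2],"angular": [0,0,0]},{"fingers": 1,"xyz": [0,0,0.2],"angular": [0,0,0]}]'

```text
clock: 14.5
position: [0.5577, -0.0146, 0.1282]
ee_rot: [3.127, -0.3, 0.001]
force: [-2.4, -0.7, 12.0]
width: 0.003
```

Bottomed: 12 N, z 128 mm as predicted. I release and retreat straight up.

Emit:
jog_arm --moves '[{"fingers": 1,"xyz": [0,0,-0.5],"angular": [0,0,0]},{"fingers": 1,"xyz": [0,0,-3],"angular": [0,0,0]},{"fingers": 1,"xyz": [0,0,-8],"angular": [0,0,0]},{"fingers": 1,"xyz": [0,0,-14],"angular": [0,0,0]},{"fingers": 1,"xyz": [-4,0,-18],"angular": [0,0,0]},{"fingers": 1,"xyz": [-8,0,-18],"angular": [0,0,0]},{"fingers": 1,"xyz": [-8,0,-18],"angular": [0,0,0]},{"fingers": 1,"xyz": [-8,0,-18],"angular": [0,0,0]}]'

```text
clock: 15.5
position: [0.4792, 0.0004, 0.3072]
ee_rot: [3.127, -0.3, 0.0]
force: [-0.2, 0.2, 0.2]
width: 0.005
```

```bash
python3 - <<'E'
from h import *
from cell import imaging
import cv2
st()
I=imaging.get_image("scene")[:,:,::-1]
cv2.imwrite("pics/k6.png",cv2.resize(I[185:335,190:390],None,fx=4,fy=4,interpolation=cv2.INTER_CUBIC))
E
```

```text
t 15.5 inst-frame TCP [-0.1624  0.0453  0.3072] F inst [-0.19  0.18  0.22] w 0.005039910886662561
```

View pics/k6.png

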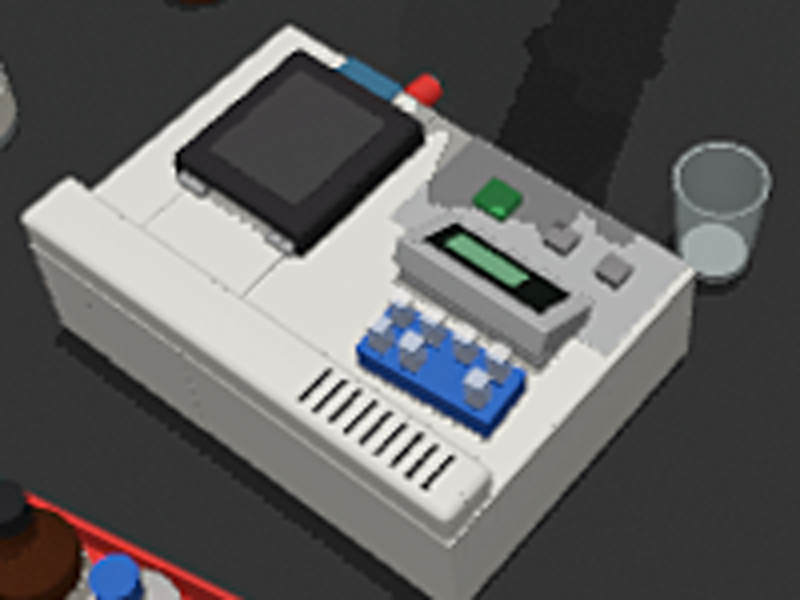

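The lid is flat, the knob is in at (424,90), the key is up again at (498,197), and the photometer, rack and beaker are unmoved. I hand in.

```bash
python3 -c "
from cell import job
print(job.sign_off())"
```

```text
the job is handed in; nothing more can be done
None
```

I did the three steps in the order asked and handed the job in at about 15.5 s, with the arm clear of everything. The sign-off reports no verdict.

- **Cell rod:** pushed in to its hard stop. It would move no further at about 11 N, and it stopped where I predicted.
- **Lid:** guided over slowly along its arc and pressed to its stop at about 11 N. The fingertip height was 146 mm, as predicted for shut.
- **Green key:** pressed to the bottom at 12 N with the fingertip height 4 mm below the key's rest height, then released.

In the last picture the lid is flat, the knob is in and the green key is up. The photometer, cell rack and beaker are at the same pixels as at the start. The grey keys look untouched; I checked them only by eye. The amber bottle, jar, wash bottle and mortar were outside that last picture; the arm stayed well away from them, but I did not check them again. None of the checks I made failed or disagreed.

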